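# Turn the board to the test socket and swing the magnifier over it

### The arm

A 6-joint arm with a two-finger parallel gripper is mounted at the origin on the work surface. World frame = base frame: x ahead of the robot, y to its left, z up, the work surface at z = 0. Lengths are in m, angles in rad, forces in N, time in s.
With the tool pointing down it reaches from about 0.275 to 0.825 m from the base axis. Payload 4.9 kg.
Tool frame: the origin (TCP) lies midway between the tips of the shut fingers; the grasp point (between the pads) lies 19 mm behind it (grip_point_offset is the distance from the TCP to the grasp point, in m); z points along the fingers, y is the line along which they close (so a half turn about z gives the same grasp; the last joint's range is limited). The gripper opens to 85 mm and grips with 20 to 120 N. Pads are 22 mm wide; open, the fingers measure 114 mm over their backs; the gripper's body (76 mm by 85 mm) begins 54 mm behind the grasp point. The pads swing forward as they close: fully open they stand 13 mm farther back than shut.
Start: joints at [1.105, 0.326, -0.193, 1.052, 0, 1.437], TCP at [0.179, 0.52, 0.231] pointing down, gripper open.
Joint ranges: [-2.65, 2.65], [-0.97, 1.79], [-1.3, 1.35], [-1.93, 2.1], [-1.47, 1.37], [-3.14, 3.14]. Speed limits (rad/s): [2.57, 2.57, 3.14, 3.14, 3.14, 3.14].

### API

Orientations are given as a rotation vector (axis times angle).
In Python, from cell import * gives the robot as it stands. Calls block until the motion is done:
- movep(position, orientation): joint-space move of the TCP to a pose.
- move_l(position, velocity=0.15, rot=None, until_force=None): straight line of the TCP; rot=None keeps the orientation; velocity is the mean speed in m/s. With until_force (N) it stops when the force on the tool has changed by that much, and returns True; else False.
- set_joints(angles): joint-space move.
- let_go() and grab(newtons=None): open the fingers fully, or close them until they stop; newtons is the grip in N (None keeps the last).
- sleep(seconds).
- ik(position, orientation): joint angles nearest the present ones, or None.
- get_state(): the state.
- grab_frame(name): name is "scene" or "top"; returns a dict with "img" (420x560x3 uint8, red, green, blue), "fx", "fy", "cx", "cy" (pixels), "cam_to_world" (4x4, takes a point from camera to world coordinates). Camera axes: x right, y down, z forward; pixel columns grow to the right and rows downward; lengths in m; the calibration is good to about 2 mm. A picture is of the moment at which its call begins. There is no depth.
A pose or a line that the arm cannot do raises MotionError and nothing moves.
- sign_off(): hands the job in; it is judged then, once.
Trained networks look in the newest picture that a camera, given by its name, has taken for a name from the list of things; names that differ only in an ending like _2 or _b are one class to them, and where a whole thing is asked for, a point or a joint stands for the part that bears it (a point fixed in the world has none). Each returns a list of dicts, best first, with "score" (0 to 1); they miss things now and then, are a little off and sometimes report something else, mostly with a low value. They report only what shows in the picture. A call takes as long as a camera call. They do not tell look-alikes from the thing itself.
- spot_in(camera, name): "centre" ([column, row] in pixels, amid what is visible of it).
- silhouettes(camera, name): "mask" (420x560 bool, what is visible of it) and "centre" ([column, row] in pixels, amid what is visible of it).
- tip_of(camera, name): "centre" ([column, row] in pixels: a listed point, or the origin of a listed thing).
The state is a dict: "clock": time; "q": joint angles; "joint_velocities": joint speeds; "tau": joint torques, N m; "position": TCP position; "eef_rot": TCP orientation; "contact_force": force on the tool from outside, world axes, zero at the start; "wrist_torque": the same for the moment, N m; "finger_gap": opening from 0.0 (shut) to 1.0 (fully open); "grasp_force": force on a finger pad.
Only numpy, scipy, OpenCV 4.12 (cv2) and the standard library are available. Lean on these libraries where they do the work, as an engineer would, in place of code of your own. Each camera call takes 0.05 s, during which the arm holds its last target. There are 200 camera calls.

### The job

Turn the circuit board in its rotary holder until its long white connector squarely faces the matching socket on the grey test block; then swing the bench magnifier so that its lens is centred over the board, and let go. Leave the loose things lying on the bench where they are.

Things in the scene. Friction and masses are not known exactly. Their poses are not given: they have to be found in the camera images.
- holder: Rotary board holder: fixed round steel foot, 124 mm across, with a turning aluminium cross bar on it that clamps the board at both ends. Origin: on the turning axis, at bench height. Bar and clamps reach 105 mm from the axis; the clamp blocks under the knobs end 87 mm above the bench.
- board_centre (a point): Middle of the upper face of the dark circuit board (124 x 160 mm, 4 mm thick, upper face 79 mm above the bench, parts on it at most 14 mm high), on the holder's upright turning axis. Turns with the board: z is up, -x points to the edge with the white connector, y runs along the cross bar.
- turntable (a joint): Angle of the board about the holder's upright axis, rad, positive anticlockwise from above. Stops at -3.1 and 3.1, beyond any angle the work needs. It turns stiffly (about 0.15 N m, 1.6 N at a clamp knob) and stays where it is left. Zero has no meaning for the work: go by the connector and the socket.
- connector (a point): Middle of the outer face of the white connector along one long edge of the board (110 mm long, 14 mm high), 68 mm from the turning axis; it turns with the board. The point's -x points straight out of the connector, away from the axis.
- knob_a (a point): Top centre of one of the two upright clamp knobs of the turning bar: steel cylinder, 22 mm across (a dark band 25 mm across near the top), standing 47 mm tall from 87 to 134 mm above the bench, 92 mm from the turning axis, on the +y side of board_centre. Rigid with the bar: carried round the axis, it turns the board.
- knob_b (a point): Top centre of the other, identical clamp knob, at the other end of the bar (the -y side).
- socket (a point): Middle of the white socket's face on the grey test block fixed to the bench beside the holder (block 55 mm deep, 130 mm long, 58 mm high; white socket 110 mm long on its upper inner edge, top at 72 mm). The face looks at the holder's turning axis, 157 mm from it. The point's +x points from the face to the axis, so all is square when connector and socket lie on one line from the axis.
- lens (a point): Centre of the magnifier's round lens (glass 116 mm across in a white rim 136 mm across), level, 232 mm above the bench (rim 223 to 241 mm), 266 mm from the magnifier's post. The point's -x points from the post outward along the arm.
- lens_grip (a point): Top centre of the upright black grip on the outer end of the lens rim, 341 mm from the post axis: cylinder 20 mm across, free from 238 to 285 mm above the bench. Moving it round the post swings the arm.
- magnifier_pivot (a point): The magnifier arm's upright swing axis (on the fixed post, at arm height; hub top 252 mm above the bench). The white arm is 18 mm wide. The post stands about 266 mm (within 15 mm) from the holder's turning axis, so the lens can pass nearly over the board's middle. Foot of the post 100 x 100 x 22 mm.
- magnifier_arm (a joint): Swing of the magnifier arm about its post, rad, positive anticlockwise from above, stops at -1.5 and 1.5. Stiff (about 0.5 N m, 1.5 N at the grip): it stays where it is left.
- solder_reel: Loose bystander to leave alone: reel of solder standing on its flange, 60 mm across, 50 mm high. Origin: centre of the underside.
- flux_bottle: Loose bystander to leave alone: closed white bottle with black cap, 44 mm across, 100 mm high. Origin: centre of the underside.
- screwdriver: Loose bystander to leave alone: screwdriver lying flat, 180 mm long. Origin: middle of its length, on the underside.
- pliers: Loose bystander to leave alone: side cutters lying flat, 145 mm long, 60 mm wide, 17 mm high. Origin: at the joint of the jaws, on the bench.
- cleaner_tub: Loose bystander to leave alone: round steel tub, 72 mm across, 35 mm high. Origin: centre of the underside.
Mind the look-alikes: they are no part of the job. What is shaped like the holder but yellow is not meant.

How it is judged:
By the outcome, as a careful person would: the job done as asked, in the order asked, and still so for the second after the job is handed in, with the robot touching nothing.
It also fails if it takes over 69 s, if anything falls off the work surface, if the arm or the gripper's body presses on something with over 40 N, if the wrist force passes 120 N, or if a joint passes its speed limit or range.

## Working session

There is one attempt and no reset: what is moved stays moved. The work goes in short steps, each a Python script; the robot and the scene stay as the last script left them, time stands still between calls to the robot, and variables do not carry over. Pictures are saved under pics/ and viewed, at most 10 in all, crops included, and the job is handed in when it is done.

```bash
mkdir -p pics; ls; cat > h.py <<'E'
from cell import *
import numpy as np, cv2
def ray(f,uv):
    M=np.array(f["cam_to_world"]); d=np.array([(uv[0]-f["cx"])/f["fx"],(uv[1]-f["cy"])/f["fy"],1.])
    return M[:3,3],M[:3,:3]@d
def onz(f,uv,z):
    o,d=ray(f,uv); return o+d*(z-o[2])/d[2]
def proj(f,p):
    M=np.linalg.inv(np.array(f["cam_to_world"])); c=M[:3,:3]@np.array(p)+M[:3,3]
    return np.array([f["cx"]+f["fx"]*c[0]/c[2],f["cy"]+f["fy"]*c[1]/c[2]])
def tri(f1,u1,f2,u2):
    A=np.zeros((3,3));b=np.zeros(3)
    L=[ray(f1,u1),ray(f2,u2)]
    for o,d in L:
        d=d/np.linalg.norm(d);P=np.eye(3)-np.outer(d,d);A+=P;b+=P@o
    p=np.linalg.solve(A,b)
    return p,max(np.linalg.norm(np.cross(p-o,d/np.linalg.norm(d))) for o,d in L)
def save(n,im): cv2.imwrite("pics/"+n,im[:,:,::-1])
E
python3 - <<'E'
from h import *
F={c:grab_frame(c) for c in("scene","top")}
for c in F:
    save(c+"0.png",F[c]["img"]); print(c,np.round(F[c]["cam_to_world"],3).tolist(),F[c]["fx"])
H=dict(holder=0,board_centre=.079,connector=.072,knob_a=.134,knob_b=.134,socket=.065,lens=.232,lens_grip=.285,magnifier_pivot=.252,solder_reel=0,flux_bottle=0,screwdriver=0,pliers=0,cleaner_tub=0)
for n,z in H.items():
    for c in F:
        for r in tip_of(c,n)[:4]:
            if r["score"]>.2: print(n,c,round(r["score"],2),np.round(r["centre"],1),np.round(onz(F[c],r["centre"],z),3))
print(get_state()["clock"])
E
```

```text
pics
scene [[0.282, 0.668, -0.688, 1.527], [0.959, -0.184, 0.214, -0.29], [0.016, -0.721, -0.693, 1.219], [0.0, 0.0, 0.0, 1.0]] 474.5689008445368
top [[-0.02, -0.995, 0.101, 0.355], [-1.0, 0.02, 0.005, 0.047], [-0.007, -0.101, -0.995, 1.532], [0.0, 0.0, 0.0, 1.0]] 480.78136890900277
holder scene 0.87 [255.4 264.5] [ 0.538 -0.063  0.   ]
holder scene 0.64 [259.3 329.3] [ 0.78  -0.113  0.   ]
holder scene 0.59 [161.3 216.8] [ 0.228 -0.338  0.   ]
holder scene 0.43 [228.5 231.8] [ 0.367 -0.118  0.   ]
holder top 0.82 [312.4 199.7] [ 0.543 -0.059  0.   ]
holder top 0.78 [402.1 304.6] [ 0.206 -0.331  0.   ]
holder top 0.57 [331.5 126.4] [ 0.782 -0.128  0.   ]
holder top 0.27 [302.5 211.5] [ 0.506 -0.026  0.   ]
board_centre scene 0.94 [159.2 201.8] [ 0.234 -0.334  0.079]
board_centre scene 0.91 [257.8 316.3] [ 0.787 -0.118  0.079]
board_centre scene 0.59 [255.6 255.4] [ 0.566 -0.068  0.079]
board_centre scene 0.47 [371.  218.1] [0.509 0.355 0.079]
board_centre top 0.92 [315.6 196.6] [ 0.543 -0.064  0.079]
board_centre top 0.68 [330.3 122.7] [ 0.772 -0.115  0.079]
board_centre top 0.67 [40
[... 1794 characters left out ...]
0.28 [188.  201.3] [0.515 0.292 0.252]
solder_reel scene 0.69 [321.4 253.5] [0.551 0.165 0.   ]
solder_reel top 0.74 [241.7 199. ] [0.55  0.168 0.   ]
solder_reel top 0.4 [291.4 176.9] [0.618 0.007 0.   ]
solder_reel top 0.27 [239.7 259.7] [0.356 0.177 0.   ]
flux_bottle scene 0.77 [349.9 270.8] [0.647 0.229 0.   ]
screwdriver scene 0.62 [302.9 216.2] [0.362 0.161 0.   ]
screwdriver top 0.68 [238.5 258.4] [0.36 0.18 0.  ]
pliers scene 0.52 [373.5 219.5] [0.448 0.405 0.   ]
pliers scene 0.5 [198.6 325.9] [ 0.72  -0.282  0.   ]
pliers top 0.57 [379.4 150. ] [ 0.701 -0.28   0.   ]
cleaner_tub scene 0.46 [372.4 216.8] [0.434 0.407 0.   ]
cleaner_tub top 0.63 [171.6 229. ] [0.458 0.393 0.   ]
1.5
```

View pics/top0.png

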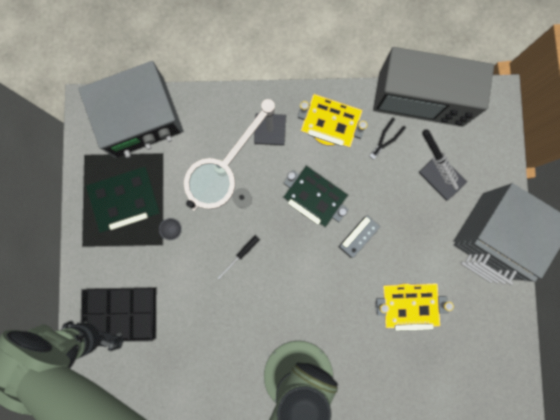

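View pics/scene0.png

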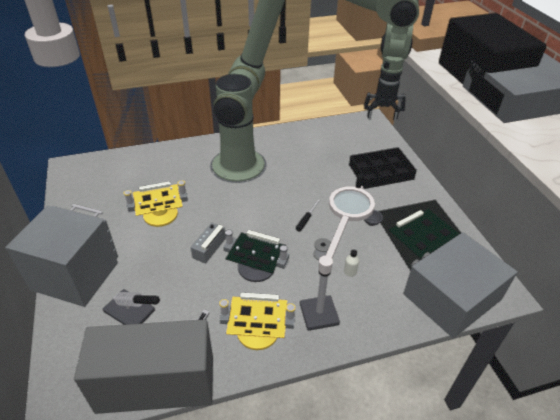

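The top view shows the dark-board holder at (316,196), with its knobs at (292,176) and (342,212), its connector at (303,211) and the socket block at (358,236). The magnifier hub is at (267,106), the lens at (209,183) and the grip at (190,204).

Things that could be mistaken for the holder are the yellow ones at top (331,122) and (412,305) and the loose board on the mat at (120,197). I choose the dark one at (316,196). The scene view agrees: it is at (256,255), and the yellow ones are at (257,318) and (160,201).

```bash
cat > meas.py <<'E'
from h import *
# approximate expected places -> pick nearest detection in each view, triangulate
def measure(exp,F=None):
    F=F or {c:grab_frame(c) for c in("scene","top")}
    out={}
    for n,p in exp.items():
        u={}
        for c in F:
            r=[x["centre"] for x in tip_of(c,n) if np.linalg.norm(x["centre"]-proj(F[c],p))<14]
            if r: u[c]=np.array(min(r,key=lambda k:np.linalg.norm(k-proj(F[c],p))))
        if len(u)==2:
            q,e=tri(F["scene"],u["scene"],F["top"],u["top"])
            print(n,"tri",np.round(q,4),"err",round(e,4),end=" ")
        for c in u: print(n,c,np.round(u[c],1),np.round(onz(F[c],u[c],p[2])[:2],4),end=" ")
        print(); out[n]=u
    return F,out
E
python3 - <<'E'
from meas import *
F,o=measure(dict(knob_a=[.61,0,.134],knob_b=[.476,-.127,.134],board_centre=[.543,-.064,.079],connector=[.499,-.022,.072],socket=[.446,-.181,.065],lens=[.573,.238,.232],lens_grip=[.506,.287,.285],magnifier_pivot=[.775,.07,.252],holder=[.542,-.062,0]))
a=cv2.resize(F["top"]["img"][150:260,265:400],None,fx=4,fy=4,interpolation=cv2.INTER_CUBIC)
b=cv2.resize(F["scene"]["img"][205:315,180:315],None,fx=4,fy=4,interpolation=cv2.INTER_CUBIC)[:, :]
for n in o:
    for c,im,(x,y) in(("top",a,(265,150)),("scene",b,(180,205))):
        if c in o[n]: cv2.circle(im,tuple(int(v) for v in (o[n][c]-[x,y]+.5)*4),3,(255,0,255),-1)
im=np.vstack([a,b]); save("crop1.png",cv2.resize(np.hstack([a,b]),None,fx=.74,fy=.74))
# white blobs -> oriented rects on their planes
for c in F:
    hsv=cv2.cvtColor(F[c]["img"],cv2.COLOR_RGB2HSV)
    m=((hsv[...,2]>190)&(hsv[...,1]<60)).astype(np.uint8)
    n,l,s,ct=cv2.connectedComponentsWithStats(m)
    for i in range(1,n):
        p=onz(F[c],ct[i],.075)
        if s[i,4]>25 and np.hypot(p[0]-.543,p[1]+.064)<.2:
            ys,xs=np.where(l==i); w=np.array([onz(F[c],(x,y),.075)[:2] for x,y in zip(xs,ys)],np.float32)
            r=cv2.minAreaRect(w); v=np.linalg.svd(w-w.mean(0),full_matrices=False)[2][0]
            print(c,"white",s[i,4],np.round(ct[i],1),np.round(w.mean(0),4),np.round(r[1],3),"long axis deg",round(np.degrees(np.arctan2(v[1],v[0]))%180,1))
E
```

```text
knob_a tri [0.6019 0.0155 0.1288] err 0.0009 knob_a scene [284.3 247.7] [0.6061 0.0132] knob_a top [289.2 175. ] [0.6012 0.0165] 
knob_b tri [ 0.4879 -0.1337  0.1204] err 0.0026 knob_b scene [230.1 233.1] [ 0.5017 -0.1332] knob_b top [341.8 212.9] [ 0.486  -0.1345] 
board_centre tri [ 0.5388 -0.0598  0.067 ] err 0.0088 board_centre scene [258.8 251.2] [ 0.5519 -0.054 ] board_centre top [316.9 199.1] [ 0.5349 -0.0673] 
connector tri [ 0.5012 -0.0186  0.0814] err 0.0031 connector scene [264.4 237.3] [ 0.4919 -0.0195] connector top [300.2 210.1] [ 0.503 -0.016] 
socket top [355.6 230.7] [ 0.4371 -0.1837] 
lens scene [350.8 206.1] [0.5813 0.2301] 
lens_grip tri [0.5131 0.2841 0.2899] err 0.0019 lens_grip scene [361.4 174.6] [0.5079 0.2892] lens_grip top [189.  200.3] [0.5131 0.2832] 
magnifier_pivot tri [0.7784 0.0679 0.2369] err 0.0014 magnifier_pivot scene [322.7 264.3] [0.7896 0.0611] magnifier_pivot top [269.4 105.6] [0.7739 0.0689] 
holder tri [ 0.5421 -0.0571 -0.0121] err 0.0008 holder scene [257.8 267.4] [ 0.552  -0.0586] holder top [311.8 200.5] [ 0.5405 -0.0571] 
scene white 119 [211.6 235.8] [ 0.4413 -0.1855] [0.016 0.11 ] long axis deg 137.0
scene white 116 [262.9 235.3] [ 0.4846 -0.0228] [0.112 0.015] long axis deg 53.4
scene white 157 [259.4 295.4] [ 0.7155 -0.0949] [0.112 0.014] long axis deg 69.7
top white 161 [325.6 137.3] [ 0.7274 -0.1   ] [0.11  0.014] long axis deg 69.6
top white 189 [303.8 211.5] [ 0.4982 -0.0268] [0.111 0.016] long axis deg 53.4
top white 212 [356.2 231.8] [ 0.4334 -0.1837] [0.018 0.111] long axis deg 137.1
```

View pics/crop1.png

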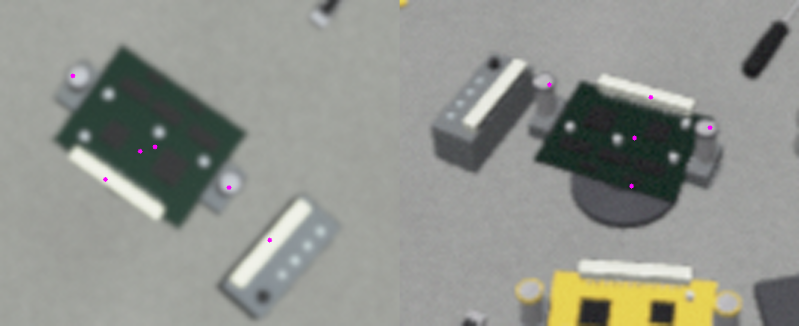

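The crop confirms the dark board on a steel foot, with no yellow on it. Its knob tops are at top (291,176) and (342,212), so the network points are 1–3 px off. The white blobs agree between the two views: the connector's long axis is at 53.4° and the socket's at 137.05°, so the board must turn about +83.6°. I'll refine the axis and knobs by image processing and get the magnifier geometry.

```bash
cat > blobs.py <<'E'
from h import *
def white(f,v=190,s=60):
    hsv=cv2.cvtColor(f["img"],cv2.COLOR_RGB2HSV); return ((hsv[...,2]>v)&(hsv[...,1]<s)).astype(np.uint8)
def blob(f,p,v=190,r=12):
    n,l,s,ct=cv2.connectedComponentsWithStats(white(f,v)); u=proj(f,p)
    k=[i for i in range(1,n) if s[i,4]>25 and np.linalg.norm(ct[i]-u)<r]
    if not k: return None
    i=min(k,key=lambda i:np.linalg.norm(ct[i]-u)); ys,xs=np.where(l==i); return ct[i],np.c_[xs,ys]
def longdir(f,px,z):
    w=np.array([onz(f,p,z)[:2] for p in px]); v=np.linalg.svd(w-w.mean(0),full_matrices=False)[2][0]
    return w.mean(0),np.degrees(np.arctan2(v[1],v[0]))%180
def glass(f,p,r=14):  # centre of hole in the white rim
    cs,h=cv2.findContours(white(f,185),cv2.RETR_CCOMP,cv2.CHAIN_APPROX_NONE); u=proj(f,p); best=None
    for c,hh in zip(cs,h[0]):
        if hh[3]>=0 and cv2.contourArea(c)>150:
            e=cv2.fitEllipse(c)
            if np.linalg.norm(np.array(e[0])-u)<r: best=e
    return best
E
python3 - <<'E'
from blobs import *
F={c:grab_frame(c) for c in("scene","top")}
t,s=F["top"],F["scene"]
for n,p in dict(conn=[.498,-.025,.08],sock=[.435,-.184,.072]).items():
    a,b=blob(t,p),blob(s,p); print(n,tri(t,a[0],s,b[0]))
for z in(.079,.089): print("conn at",z,longdir(t,blob(t,[.498,-.025,.08])[1],z),longdir(s,blob(s,[.49,-.022,.08])[1],z))
# knob tops: bright spot near expected
ax=np.array([.545,-.0635])
for k in(1,-1):
    e=np.r_[ax+k*.092*np.array([np.cos(np.radians(53.4)),np.sin(np.radians(53.4))]),.134]
    r={}
    for c in F:
        g=cv2.GaussianBlur(F[c]["img"],(5,5),1.0).min(2).astype(float); u=proj(F[c],e)
        yy,xx=np.mgrid[:420,:560]; m=np.hypot(xx-u[0],yy-u[1])<6; w=np.clip(g-np.percentile(g[m],60),0,None)*m
        r[c]=np.array([(w*xx).sum(),(w*yy).sum()])/w.sum()
        print("knob",k,c,"expect",np.round(u,1),"bright",np.round(r[c],1),np.round(onz(F[c],r[c],.134)[:2],4))
    print("  tri",tri(t,r["top"],s,r["scene"]))
gt,gs=glass(t,[.573,.238,.232]),glass(s,[.573,.238,.232]); print("glass",gt,gs)
if gt and gs: print(tri(t,gt[0],s,gs[0]))
if gt: print(onz(t,gt[0],.241))
if gs: print(onz(s,gs[0],.241))
im=[cv2.resize(t["img"][90:220,170:290],(480,520),interpolation=cv2.INTER_CUBIC)[:, :400],cv2.resize(s["img"][160:290,300:400],(400,520),interpolation=cv2.INTER_CUBIC)]
save("mag.png",np.hstack(im))
E
```

```text
conn (array([ 0.49677622, -0.02620472,  0.08855355]), np.float64(0.0002190751222396619))
sock (array([ 0.43379694, -0.18502113,  0.06680353]), np.float64(4.3596684191902373e-05))
conn at 0.079 (array([ 0.49768184, -0.02686501]), np.float64(53.448246654427535)) (array([ 0.48802547, -0.02388497]), np.float64(53.229816982523346))
conn at 0.089 (array([ 0.49670091, -0.02635808]), np.float64(53.44824665442752)) (array([ 0.49714537, -0.02622134]), np.float64(53.229816982523346))
knob 1 scene expect [282.8 246.4] bright [284.1 246.3] [0.6006 0.0143]
knob 1 top expect [291.3 175.4] bright [291.  174.9] [0.6014 0.0112]
  tri (array([0.60151267, 0.01255186, 0.13550982]), np.float64(0.0013962699968268042))
knob -1 scene expect [228.1 230.8] bright [228.5 230.9] [ 0.4911 -0.136 ]
knob -1 top expect [342.7 211.5] bright [342.7 211.4] [ 0.4904 -0.1372]
  tri (array([ 0.4905755 , -0.13659724,  0.1337347 ]), np.float64(0.0006886495310681327))
glass None ((351.7961730957031, 199.75640869140625), (21.80860137939453, 34.20480728149414), 99.24118041992188)
[0.56427969 0.23928258 0.241     ]
```

View pics/mag.png

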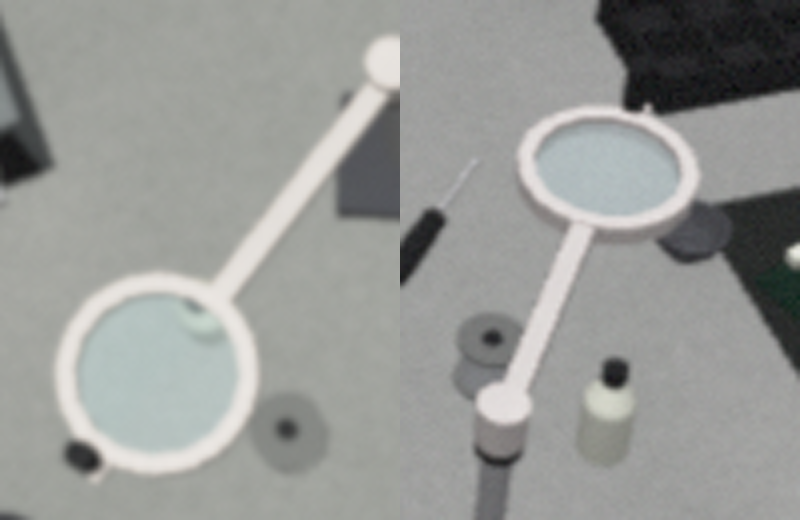

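The magnifier crop shows the rim centre at top (209.3,183.0), the hub at (268.3,105.5) and the black grip near (190,204). The board axis comes out the same from the knobs, connector and socket: about (0.5457, −0.063). Knob heights triangulate to 0.134–0.136, which matches the text. Now I'll turn the board with knob_a.

```bash
cat > arc.py <<'E'
from h import *
from scipy.spatial.transform import Rotation as R
def down(deg): return (R.from_euler("z",deg,degrees=True)*R.from_euler("x",180,degrees=True)).as_rotvec()
def pt(c,r,deg,z): return [c[0]+r*np.cos(np.radians(deg)),c[1]+r*np.sin(np.radians(deg)),z]
def pick(c,r,a0,a1,z):  # offset (0/180) keeping wrist joint comfortable over the arc
    best=None
    for off in(0,180):
        q=[ik(pt(c,r,a,z),down(a+off)) for a in(a0,(a0+a1)/2,a1)]
        if all(x is not None for x in q):
            m=max(abs(x[5]) for x in q); print(off,[round(x[5],2) for x in q])
            if max(abs(np.diff([x[5] for x in q])))<2 and (best is None or m<best[0]): best=(m,off)
    return best[1]
def arc(c,r,a0,a1,z,off,step=7,v=.06):
    n=max(1,int(np.ceil(abs(a1-a0)/step)))
    for a in np.linspace(a0,a1,n+1)[1:]: move_l(pt(c,r,a,z),v,rot=down(a+off))
E
python3 - <<'E'
from arc import *
C=[.5457,-.063];a0,a1=53.4,137.05
off=pick(C,.092,a0,a1,.1)
p=get_state()["position"]; move_l([p[0],p[1],.37],.25)
movep(pt(C,.092,a0,.37),down(a0+off)); let_go()
print(move_l(pt(C,.092,a0,.10),.12,until_force=15)); grab(30)
s=get_state(); print(s["finger_gap"],s["grasp_force"],np.round(s["contact_force"],1),s["clock"])
arc(C,.092,a0,a1,.10,off)
s=get_state(); print(np.round(s["position"],4),s["grasp_force"],np.round(s["contact_force"],1),s["clock"])
let_go(); p=pt(C,.092,a1,.37); move_l(p,.25)
s=get_state(); print(np.round(s["contact_force"],1),s["clock"])
E
```

```text
0 [np.float64(2.1), np.float64(1.4), np.float64(0.59)]
180 [np.float64(-1.04), np.float64(-1.75), np.float64(-2.55)]
False
0.24933261257226913 29.355334639549255 [ 1.2 -0.7  1.5] 8.875
[ 0.4817 -0.0027  0.1003] 29.786269068717957 [ 5.8 -9.3 -5.2] 12.875
[-0.7 -0.8 -1.1] 14.75
```

```bash
cat > chk.py <<'E'
from blobs import *
def board(F):
    for c in F:
        for n,p in dict(conn=[.5042,-.1076,.089],sock=[.4338,-.185,.072]).items():
            b=blob(F[c],p); print(c,n,b and (np.round(longdir(F[c],b[1],p[2])[0],4),round(longdir(F[c],b[1],p[2])[1],2),len(b[1])))
E
python3 - <<'E'
from chk import *; from arc import *
movep([.30,.25,.40],down(40))
F={c:grab_frame(c) for c in("scene","top")}; board(F)
t,s=F["top"],F["scene"]
for v in(170,180,190,200):
  for c in F:
    for cc in cv2.findContours(((cv2.cvtColor(F[c]["img"],cv2.COLOR_RGB2HSV)[...,2]>v)&(cv2.cvtColor(F[c]["img"],cv2.COLOR_RGB2HSV)[...,1]<35)).astype(np.uint8),cv2.RETR_CCOMP,cv2.CHAIN_APPROX_NONE)[0]:
        if cv2.contourArea(cc)>300:
            e=cv2.fitEllipse(cc)
            if np.linalg.norm(np.array(e[0])-proj(F[c],[.573,.238,.232]))<30: print(c,v,"ell",np.round(e[0],1),np.round(e[1],1),np.round(onz(F[c],e[0],.241),4))
print("lens tri",tri(t,(209.25,183.),s,(351.5,201)))
print("hub tri",tri(t,(268.3,105.5),s,(325.8,261.3)),onz(t,(268.3,105.5),.252),onz(s,(325.8,261.3),.252))
im=np.hstack([cv2.resize(t["img"][90:250,170:370],(450,360)),cv2.resize(s["img"][160:300,190:390],(350,245))[:, :].__class__((360,350,3),np.uint8)*0])
im[:245,450:]=cv2.resize(s["img"][160:300,190:390],(350,245)); save("after.png",im); print(get_state()["clock"])
E
```

```text
scene conn (array([ 0.507 , -0.1098]), np.float64(138.1), 121)
scene sock (array([ 0.4384, -0.1853]), np.float64(136.95), 119)
top conn (array([ 0.5051, -0.1089]), np.float64(137.89), 191)
top sock (array([ 0.4335, -0.1841]), np.float64(136.96), 210)
scene 170 ell [342.6 219.4] [44.2 83.1] [0.6365 0.1801 0.241 ]
top 170 ell [224.1 161.1] [ 49.3 126.7] [0.6244 0.1956 0.241 ]
scene 180 ell [342.7 219.5] [43.7 82.2] [0.637  0.1803 0.241 ]
top 180 ell [224.1 161. ] [ 48.6 126.8] [0.6248 0.1956 0.241 ]
scene 190 ell [342.8 219.4] [43.  81.8] [0.6364 0.1806 0.241 ]
scene 190 ell [351.8 200.6] [24.7 37.3] [0.568  0.2376 0.241 ]
top 190 ell [224.4 161.1] [ 48.  125.4] [0.6245 0.1948 0.241 ]
scene 200 ell [342.6 219.8] [42.9 81.1] [0.638  0.1796 0.241 ]
scene 200 ell [351.6 200.9] [25.5 38.3] [0.5691 0.2366 0.241 ]
top 200 ell [224.4 160.8] [ 47.5 125.3] [0.6253 0.1946 0.241 ]
top 200 ell [208.  182.7] [40. 41.] [0.5659 0.2398 0.241 ]
lens tri (array([0.56568944, 0.2375384 , 0.23742159]), np.float64(0.0005944755204751245))
hub tri (array([0.77683824, 0.07349046, 0.24558391]), np.float64(0.0014948852118865199)) [0.77422225 0.07194865 0.252     ] [0.78210528 0.07256177 0.252     ]
16.875
```

View pics/after.png

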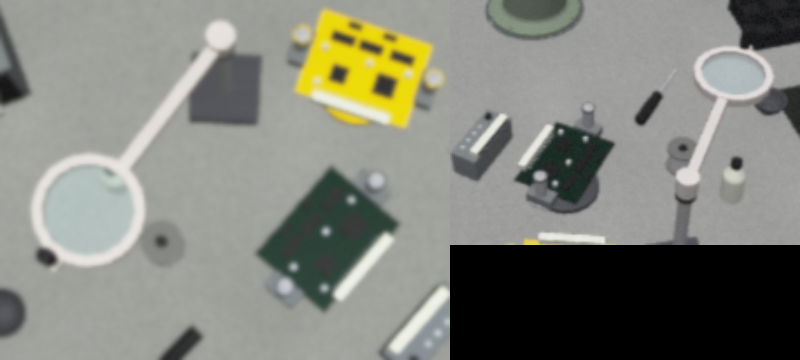

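The board now faces the socket, but its connector measures 138.0° against the socket's 136.95°, about 1° too far. I'll regrip knob_a and take that off.

```bash
python3 - <<'E'
from chk import *; from arc import *
C=[.5457,-.063]; off=0; a=137.05
movep(pt(C,.092,a,.30),down(a)); move_l(pt(C,.092,a,.10),.15,until_force=15); grab(30)
arc(C,.092,a,a-1.05,.10,0,v=.01); sleep(.2); let_go(); move_l(pt(C,.092,a,.37),.25)
movep([.30,.25,.40],down(40))
F={c:grab_frame(c) for c in("scene","top")}; board(F)
L=np.array([.5665,.2382]);P=np.array([.777,.0725]);print(np.linalg.norm(L-P),np.linalg.norm(P-C))
for c,v in(("scene",195),("top",200),("top",205)):
    for n,p in(("lens",[.566,.238,.241]),):
        print(c,glass.__name__)
print(get_state()["clock"])
E
```

```text
scene conn (array([ 0.5049, -0.1081]), np.float64(137.38), 119)
scene sock (array([ 0.4384, -0.1853]), np.float64(136.95), 119)
top conn (array([ 0.5037, -0.1078]), np.float64(137.02), 194)
top sock (array([ 0.4335, -0.1841]), np.float64(136.95), 209)
0.26789315034169875 0.26806704385283925
scene glass
top glass
top glass
25.4833
```

The board is square now: the top view gives 137.0° against 136.95°. The lens-to-post distance measures 0.268 (text 0.266), so I can swing the magnifier from 141.8° to 210.4°.

```bash
python3 - <<'E'
from chk import *; from arc import *
P=[.777,.0725];a0,a1=141.8,210.4;r=.341;z=.252
off=pick(P,r,a0,a1,z); print(off)
movep(pt(P,r,a0,.36),down(a0+off)); print(move_l(pt(P,r,a0,z),.12,until_force=10)); grab(30)
s=get_state(); print(s["finger_gap"],s["grasp_force"],np.round(s["contact_force"],1),s["clock"])
if s["grasp_force"]>10:
    arc(P,r,a0,a1,z,off,step=5,v=.09)
    s=get_state(); print(np.round(s["position"],4),s["grasp_force"],np.round(s["contact_force"],1),s["clock"])
    let_go(); move_l(pt(P,r,a1,.37),.2); movep([.30,.25,.40],down(40))
F={c:grab_frame(c) for c in("scene","top")}; t,s=F["top"],F["scene"]
for c in F:
    for n in("lens","lens_grip","magnifier_pivot"):
        zz=dict(lens=.232,lens_grip=.285,magnifier_pivot=.252)[n]
        for x in tip_of(c,n)[:1]: print(c,n,round(x["score"],2),np.round(x["centre"],1),np.round(onz(F[c],x["centre"],zz),4))
    for v in(190,200):
        hsv=cv2.cvtColor(F[c]["img"],cv2.COLOR_RGB2HSV)
        cs,h=cv2.findContours(((hsv[...,2]>v)&(hsv[...,1]<35)).astype(np.uint8),cv2.RETR_CCOMP,cv2.CHAIN_APPROX_NONE)
        for cc in cs:
            if len(cc)>20:
                e=cv2.fitEllipse(cc)
                if np.linalg.norm(np.array(e[0])-proj(F[c],[.546,-.063,.232]))<35: print(c,v,np.round(e[0],1),np.round(e[1],1),np.round(onz(F[c],e[0],.241),4))
im=np.zeros((400,800,3),np.uint8); im[:,:400]=cv2.resize(t["img"][80:240,240:400],(400,400),interpolation=cv2.INTER_CUBIC); im[:,400:]=cv2.resize(s["img"][160:320,190:350],(400,400),interpolation=cv2.INTER_CUBIC)
save("after2.png",im); print(get_state()["clock"])
E
```

```text
0 [np.float64(1.05), np.float64(0.12), np.float64(-0.88)]
180 [np.float64(-2.09), np.float64(-3.02), np.float64(2.26)]
0
False
0.22156903905173217 29.27028715610504 [-0.4  0.2  1.3] 28.8
[ 0.484  -0.0988  0.2522] 29.69338148832321 [5.3 1.1 3.5] 35.45
scene lens 0.63 [255.6 218.8] [ 0.5574 -0.0629  0.232 ]
scene lens_grip 0.95 [236.2 191.9] [ 0.4846 -0.1025  0.285 ]
scene magnifier_pivot 0.72 [324.8 267.1] [0.8    0.0631 0.252 ]
scene 190 [237.2 244. ] [ 4. 31.] [ 0.649  -0.1386  0.241 ]
scene 190 [279.9 228.2] [ 34.7 115.9] [ 0.6219 -0.0073  0.241 ]
scene 190 [256.7 214. ] [25.7 35.5] [ 0.5475 -0.0568  0.241 ]
scene 200 [237.5 243.8] [ 3.7 30.4] [ 0.6483 -0.1375  0.241 ]
scene 200 [280.9 228.6] [ 34.3 116.6] [ 0.6242 -0.0048  0.241 ]
scene 200 [255.  214.5] [27.3 38.6] [ 0.5485 -0.0622  0.241 ]
top lens 0.71 [318.8 187.5] [ 0.5477 -0.0614  0.232 ]
top lens_grip 0.71 [333.6 206.5] [ 0.4891 -0.0941  0.285 ]
top magnifier_pivot 0.77 [269.7 108.1] [0.7668 0.0682 0.252 ]
top 190 [310.  174.1] [ 46.5 113.4] [ 0.5838 -0.0378  0.241 ]
top 190 [318.9 187.9] [41.1 41.9] [ 0.5453 -0.061   0.241 ]
top 200 [309.8 174.1] [ 46.  112.4] [ 0.5836 -0.0372  0.241 ]
top 200 [318.8 187.9] [41.9 42.5] [ 0.5453 -0.0606  0.241 ]
40.45
```

View pics/after2.png

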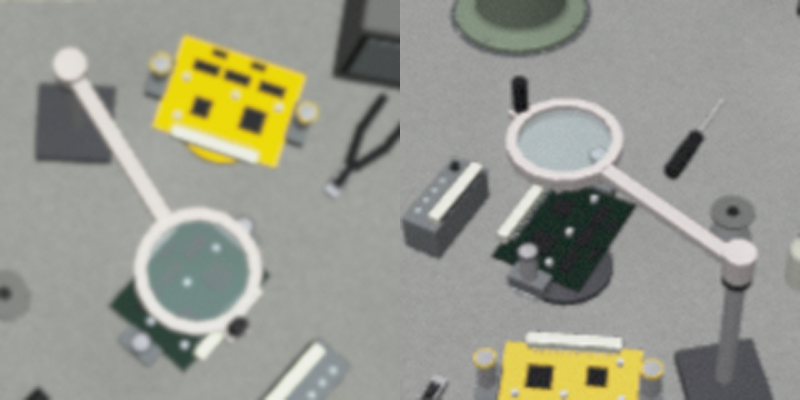

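In the top view the lens sits over the board, with its glass centre at (318.9,187.9), i.e. (0.5453, −0.061). That is about 2 mm from the board axis. The scene view agrees and the gripper is clear, so I'm handing in.

```bash
python3 -c "
from cell import *
print(sign_off())"
```

```text
the job is handed in; nothing more can be done
None
```

The job is done and handed in: the connector is square to the socket to within about 0.5°, the lens is centred about 2 mm from the board's axis, and the magnifier has been let go. It took about 40 s of the 69 s, and I did not touch the loose things on the bench.

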